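# Size a turned pin in the ring gauge

## Task

Take the turned pin from the stand's groove nearest the robot and push it nose first into the ring gauge, through its ever smaller rings, until one of them stops it. Press it home against that ring with a light, steady push (about 8 N; 30 N would mark the rings) for half a second, then let go and leave it lying in the gauge, with the other two pins still in their grooves and nothing else disturbed.

Things in the scene. Friction and masses are not known exactly. Their poses are not given: they have to be found in the camera images.
- pin_a_mid (a point): a turned steel pin, round, 165 long, between 14 and 20 thick (the three pins differ; which size lies where is not told); this point is its centre, on its axis. x points along the pin to its chamfered nose, which faces the gauge's side while the pin lies in the stand
- pin_b_mid (a point): a turned steel pin, round, 165 long, between 14 and 20 thick (the three pins differ; which size lies where is not told); this point is its centre, on its axis. x points along the pin to its chamfered nose, which faces the gauge's side while the pin lies in the stand
- pin_c_mid (a point): a turned steel pin, round, 165 long, between 14 and 20 thick (the three pins differ; which size lies where is not told); this point is its centre, on its axis. x points along the pin to its chamfered nose, which faces the gauge's side while the pin lies in the stand
- pin_a_nose (a point): centre of the flat nose face of pin_a, 82.5 mm along x from pin_a_mid; the nose is chamfered 2 mm (radius) over 3 mm. Axes as pin_a_mid
- pin_b_nose (a point): centre of the flat nose face of pin_b, 82.5 mm along x from pin_b_mid; the nose is chamfered 2 mm (radius) over 3 mm. Axes as pin_b_mid
- pin_c_nose (a point): centre of the flat nose face of pin_c, 82.5 mm along x from pin_c_mid; the nose is chamfered 2 mm (radius) over 3 mm. Axes as pin_c_mid
- front_groove (a point): middle of the pin stand's groove nearest the robot, about at pin height; the pin in it is the one to gauge. x points along the groove to the pins' noses. The pins weigh about 0.1 kg and lie 58 mm apart in three parallel grooves
- stand_base (a point): centre of the pin stand's underside, on the bench; x along the grooves. An aluminium plate 165 (x) by 160, 8 thick, raised 12 mm on a foot 32 wide, with two notched rails 136 mm apart (x) that carry the pins near both ends, pin axes 58 to 62 mm above the bench; between the rails the space under the pins is free down to the plate's top at 20 mm
- gauge_mouth (a point): centre of the first ring's mouth on the ring gauge's nominal line, 90 mm above the bench; x points level along the line, the way the pin is pushed in. Four steel rings (ring_1 to ring_4) in a row, nominally: a bush of bore 22, 24 long, outside 40, whose funnel (34 wide, 10 deep) begins here, then bores 19, 16 and 13 beginning 34, 54 and 74 mm further along x
- gauge_end (a point): centre of the mouth of the last, smallest ring (bore 13) on the nominal line; axes as gauge_mouth. The last three rings are 12 long, each with a funnel 7 mm wider than its bore and 6 deep. The first ring whose bore is smaller than the pin stops it, with the pin's nose about 8 mm past that ring's mouth, and does not give way
- gauge_base (a point): on the underside of the gauge, below gauge_mouth; base plate 130 by 75, nothing on it over 110 mm high. Each ring floats by itself up to 3.5 mm sideways (gauge y) with about 1 N of drag: it starts off the line and slides aside when the nose runs into its funnel (a few newtons along x meanwhile). It cannot rise. All four stand on a carrier that is clamped up to 8 mm off its nominal place along x, an unknown amount

How it is judged:
By the outcome, as a careful person would: the job done as asked, in the order asked, and still so for the second after the job is handed in, with the robot touching nothing.
It also fails if it takes over 50 s, if anything falls off the work surface, if the arm or the gripper's body presses on something with over 40 N, if the wrist force passes 120 N, or if a joint passes its speed limit or range.

## Robot

A 6-joint arm with a two-finger parallel gripper is mounted at the origin on a cart in front of the work surface, level with it; the furniture and walls round the work are solid. World frame = base frame: x ahead of the robot, y to its left, z up, the work surface at z = 0. Lengths are in m, angles in rad, forces in N, time in s.
With the tool pointing down it reaches from about 0.35 to 0.85 m from the base axis. Payload 8.1 kg.
Tool frame: the origin (TCP) lies at the centre of the arm's flange, where the gripper is bolted on; the fingertips stand 186 mm ahead of it and the grasp point (between the pads) lies 167 mm ahead of it; z points along the fingers, y is the line along which they close (so a half turn about z gives the same grasp; the last joint's range is limited). The gripper opens to 93 mm and grips with 3 to 60 N. Pads are 15 mm wide; open, the fingers measure 128 mm over their backs; the gripper's body (75 mm by 188 mm) begins 65 mm behind the grasp point.
Start: joints at [-1.199, 0.13, 1.488, -0, 1.523, -0.085], TCP at [0.265, -0.538, 0.405] pointing down, gripper open.
Joint ranges: [-2.96, 2.96], [-0.89, 2.26], [0.02, 2.5], [-1.34, 4.48], [0, 2.73], [-2.66, 2.66]. Speed limits (rad/s): [2.39, 2.39, 2.79, 3.14, 3.14, 3.14].

## Interface

Orientations are given as a rotation vector (axis times angle).
In Python, from plant import read_state, read_camera, camera_params, robot gives the robot as it stands.
- The arm moves only by the tool carry_out, never from a script. Its argument "targets" is a list of rows, each an object of numbers: "hand": the opening in per cent of the stroke, from 0 (shut) to 100 (fully open); "x", "y", "z": the shift along the tool's x, y, z in m; "ax", "ay", "az": the turn, a rotation vector about the tool's x, y, z in rad. In form: [{"hand": .., "x": .., "y": .., "z": .., "ax": .., "ay": .., "az": ..}, ...]. A call has 1 to 8 rows; each row is the pose to reach, as a shift and turn from the pose commanded when the call began, along the tool's axes at that moment; what a row does not reach only later rows make up. A row lasts 1/8 s, in which the tool goes at most 62.5 mm and 10.7 degrees, less where a joint would pass 70% of its speed; a pose out of reach is approached as far as the arm can. A call with a gripper value outside its range is refused whole. The fingers move at their own pace and stop on an object; "newtons" is the grip in N (left out, the last holds). Time passes only in rows, so rows that repeat a pose let the fingers close. It gives the time, the measured TCP pose, the force, the opening and the grip force at its end, in the units of the state.
- read_state(): the state, without advancing time (a new reading comes with each control period).
- read_camera(name): name is "side" or "top" or "wrist"; returns (picture, depth): 384x512x3 uint8, blue, green, red; 384x512 float32, m along the optical axis (not along the pixel's ray), 0 where there is no reading.
- camera_params(name): a dict with "fx", "fy", "cx", "cy" (pixels), "k1" (the pictures are not rectified: a ray, as slopes to the right and down, at radius r is drawn at 1 + k1 r^2 times it, then the intrinsics apply), "position" and "rotation" of the camera in the world. Camera axes: x right, y up, looking along -z (the intrinsics and any distortion apply to the point x, -y, -z); pixel columns grow to the right and rows downward; lengths in m; the calibration is good to about 2 mm. A picture is of the moment at which its call begins: read the wrist's pose just before it. camera_params takes no time and is no camera call; for the wrist camera it gives the pose at the moment of the call.
- robot.close_job(): hands the job in; it is judged then, once.
The state is a dict: "t": time; "q": joint angles; "dq": joint speeds; "joint_torque": joint torques, N m; "tool_pos": TCP position; "orientation": TCP orientation; "force": force on the tool from outside, world axes, zero at the start; "wrist_torque": the same for the moment, N m; "opening": finger opening in m; "gripper_force": force on a finger pad.
Only numpy, scipy, OpenCV 4.12 (cv2) and the standard library are available. Lean on these libraries where they do the work, as an engineer would, in place of code of your own. Each camera call takes 0.05 s, during which the arm holds its last target. There are 200 camera calls.

## Working session

There is one attempt and no reset: what is moved stays moved. The work goes in short steps, Python scripts to look and compute and a tool call to move; the robot and the scene stay as the last step left them, time stands still between calls to the robot, and variables do not carry over. Pictures are saved under pics/ and viewed, at most 10 in all, crops included, and the job is handed in when it is done.

Besides the shell and the picture viewer there is one more tool, called after "Emit:" as name(argument=value, ...), one argument or row to a line, values as JSON. carry_out: Moves the arm, as the interface text tells. Its arguments: {"type":"object","properties":{"targets":{"type":"array","items":{"type":"object","properties":{"hand":{"type":"number"},"x":{"type":"number"},"y":{"type":"number"},"z":{"type":"number"},"ax":{"type":"number"},"ay":{"type":"number"},"az":{"type":"number"}}}},"newtons":{"type":"number"}},"required":["targets"]}

```bash
mkdir -p pics; ls; cat > h.py <<'E'
import numpy as np,cv2
from plant import *
from scipy.spatial.transform import Rotation as R
def cloud(name):
    p=camera_params(name); im,d=read_camera(name)
    v,u=np.mgrid[0:384,0:512]
    xd=(u-p['cx'])/p['fx']; yd=(v-p['cy'])/p['fy']
    x,y=xd.copy(),yd.copy()
    for _ in range(8):
        s=1+p['k1']*(x*x+y*y); x,y=xd/s,yd/s
    P=np.stack([x*d,-y*d,-d],-1)
    Rm=np.array(p['rotation']); 
    if Rm.ndim==1: Rm=R.from_rotvec(Rm).as_matrix()
    W=P@Rm.T+np.array(p['position']); W[d==0]=np.nan
    return im,d,W
E
python3 - <<'E'
from h import *
s=read_state(); print(s)
for n in("side","top"):
    print(camera_params(n))
    im,d,W=cloud(n); cv2.imwrite(f'pics/{n}0.png',im); np.save(f'{n}0.npy',W); print((d==0).mean())
E
```

```text
pics
{'t': 0.0, 'q': array([-1.19940202e+00,  1.31139233e-01,  1.48926358e+00, -1.06551591e-05,
        1.52302337e+00, -8.53588102e-02]), 'dq': array([ 0.00064047, -0.00191759,  0.00064129,  0.00062197, -0.00040295,
        0.00059297]), 'joint_torque': array([ 2.32472106e-03, -5.59826875e+01, -4.91764104e+01,  7.71327596e-02,
        3.53299279e-02, -1.77747643e-04]), 'tool_pos': array([ 0.26457771, -0.53825665,  0.40370888]), 'orientation': array([-3.05825547e+00, -7.10835953e-01,  4.26801930e-04]), 'force': array([-0.77409818, -1.05940492, -0.78905437]), 'wrist_torque': array([0.01351504, 0.00834413, 0.06447409]), 'gripper_force': 0.0, 'opening': 0.09280869750488298}
{'fx': 411.8219774601938, 'fy': 411.8219774601938, 'cx': 252.73551601176734, 'cy': 192.58029634162148, 'k1': -0.11219714706875403, 'position': array([0.40136534, 0.70997228, 0.7285323 ]), 'rotation': array([ 0.09252748, -1.2781824 , -2.72344217])}
0.08622233072916667
{'fx': 479.6931202920563, 'fy': 479.6931202920563, 'cx': 260.16375104662393, 'cy': 182.6129857549588, 'k1': -0.08417669528198068, 'position': array([ 0.4436659 , -0.01304882,  1.17799692]), 'rotation': array([ 0.02292594, -0.07219278, -1.54093374])}
0.0037943522135416665
```

View pics/top0.png

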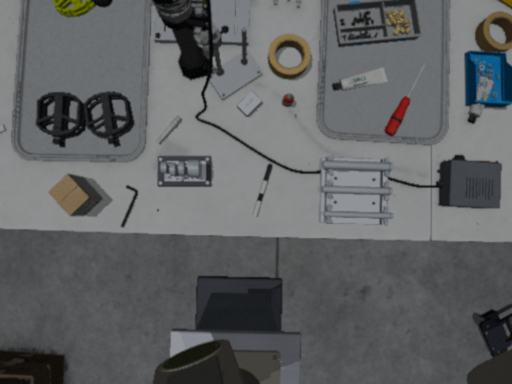

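View pics/side0.png

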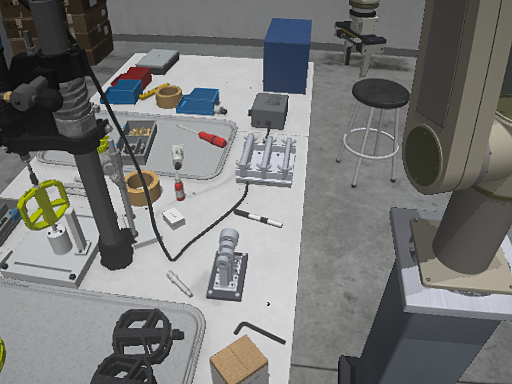

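The top view shows the stand at about (355,190), with its pins running left–right, and the gauge at about (185,171) with its mouth facing the stand. The side view shows the big bush facing away from that camera, and a cable lying on the bench between them.

```bash
python3 - <<'E'
from h import *
W=np.load('top0.npy')
im=cv2.imread('pics/top0.png')
a=cv2.resize(im[145:235,310:400],None,fx=6,fy=6,interpolation=cv2.INTER_CUBIC)[:, :540]
b=cv2.resize(im[145:195,145:225],None,fx=3.2,fy=3.2,interpolation=cv2.INTER_CUBIC)
cv2.imwrite('pics/cropA.png',a)
cv2.imwrite('pics/cropB.png',cv2.resize(im[145:195,145:225],None,fx=8,fy=8,interpolation=cv2.INTER_CUBIC))
print('table z',np.nanmedian(W[195:230,210:250,2]))
Z=W[...,2]
# pins: by column between rails, profile over rows
for c in (330,338,346,355,364,372,380,388):
    print(c,[(r,round(W[r,c,0],3),round(W[r,c,1],3),round(Z[r,c]*1000)) for r in range(154,228) if Z[r,c]>0.045])
print('gauge')
for r in range(158,188,2): print(r,[int(round(z*1000)) for z in Z[r,155:217:2]])
for rc in ((171,160),(171,210),(158,185),(184,185)): print(rc,W[rc])
E
```

```text
table z -0.000740128617785496
330 [(155, np.float64(0.582), np.float64(-0.21), 63), (156, np.float64(0.579), np.float64(-0.209), 66), (157, np.float64(0.578), np.float64(-0.21), 62), (158, np.float64(0.575), np.float64(-0.211), 59), (159, np.float64(0.573), np.float64(-0.21), 62), (160, np.float64(0.569), np.float64(-0.209), 70), (161, np.float64(0.567), np.float64(-0.209), 72), (162, np.float64(0.565), np.float64(-0.208), 72), (163, np.float64(0.562), np.float64(-0.208), 72), (164, np.float64(0.56), np.float64(-0.209), 69), (165, np.float64(0.558), np.float64(-0.209), 69), (166, np.float64(0.555), np.float64(-0.209), 71), (167, np.float64(0.553), np.float64(-0.21), 66), (168, np.float64(0.551), np.float64(-0.21), 66), (169, np.float64(0.549), np.float64(-0.211), 59), (170, np.float64(0.547), np.float64(-0.211), 62), (171, np.float64(0.544), np.float64(-0.21), 67), (172, np.float64(0.542), np.float64(-0.21), 64), (173, np.float64(0.54), np.float64(-0.211), 63), (180, np.float64(0.523), np.float64(-0.211), 61), (181, np.float64(0.521), np.float64(-0.211), 62), (182, np.float64(0.519),
[... 11776 characters left out ...]
51, 98, 97, 97, 15, 15, 100, 101, 106, 105, 106, 79, 16, 14, 14, 11, 12, 1, -1, -2]
176 [3, -4, 12, 15, 15, 16, 17, 18, 20, 11, 18, 20, 18, 17, 16, 20, 20, 95, 91, 94, 98, 94, 93, 12, 14, 15, 9, 10, 5, -2, -3]
178 [1, -2, 13, 11, 8, 15, 17, 15, 19, 10, 15, 22, 23, 10, 15, 14, 15, 15, 18, 17, 21, 24, 17, 13, 16, 14, 12, 11, 2, -3, -3]
180 [-1, -2, 16, 9, 13, 12, 17, 12, 16, 14, 22, 19, 21, 12, 16, 16, 14, 13, 13, 12, 15, 12, 15, 12, 15, 16, 14, 10, 0, -1, -2]
182 [-1, 1, 12, 14, 11, 13, 8, 9, 8, 12, 8, 13, 15, 13, 15, 13, 9, 10, 13, 16, 9, 9, 10, 9, 11, 8, 20, 18, 1, -1, 2]Traceback (most recent call last):
  File "<stdin>", line 14, in <module>
ValueError: cannot convert float NaN to integer
```

View pics/cropA.png

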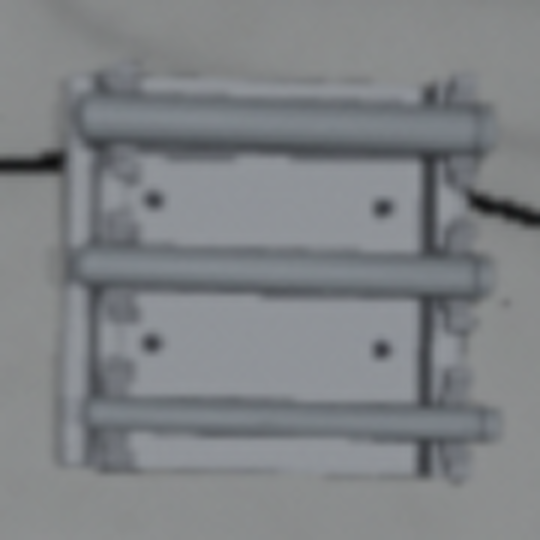

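View pics/cropB.png

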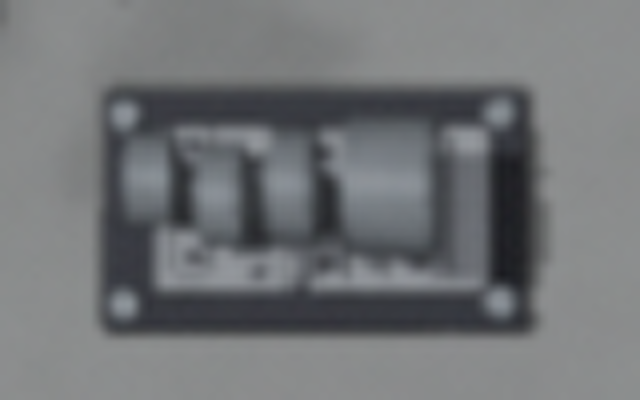

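The front pin is the thinnest, at crop A (90–500, 415), and its nose is at the left end. In crop B the bush is at about (385,185) and the smaller rings step to the left. Next I'll fit the axes in metric units.

```bash
cat > fit.py <<'E'
from h import *
from scipy.optimize import least_squares
W=np.nanmean([np.load('top0.npy')]+[cloud('top')[2] for _ in range(6)],0)
W[...,2]+=-np.nanmedian(W[195:230,210:250,2])
np.save('topavg.npy',W); Z=W[...,2]
# pins: axis x=a+b*(y-y0), z=const, radius
for n,(r0,r1) in dict(back=(159,172),mid=(184,196),front=(209,221)).items():
    P=W[r0:r1,337:384].reshape(-1,3); P=P[P[:,2]>.045]
    P0=P.mean(0)
    f=lambda p:np.hypot(P[:,0]-p[0]-p[1]*(P[:,1]-P0[1]),P[:,2]-p[2])-p[3]
    s=least_squares(f,[P0[0],0,.06,.008],loss='soft_l1',f_scale=.002)
    # ends: rays of coloured edges, from z>50mm extent along y
    ext=[np.where(Z[r0+4:r1-4,c].max()>.05)[0].size for c in range(300,400)]
    m=[c for c in range(300,400) if ext[c-300]]
    print(n,s.x,'y0',P0[1],'ang',np.degrees(np.arctan(s.x[1])),'cols',m[0],m[-1])
# ends of front pin by height profile along the row centre
print([(c,int(round(np.nanmax(Z[212:217,c])*1000)),round(np.nanmean(W[212:217,c,1]),3)) for c in list(range(318,330))+list(range(384,396))])
# stand rails/plate
# gauge plate
m=((Z>.006)&(Z<.125)).astype(np.uint8); m[:150]=0;m[195:]=0;m[:,:148]=0;m[:,222:]=0
n,l,st,_=cv2.connectedComponentsWithStats(m); k=1+st[1:,4].argmax(); m=l==k
Q=W[m&(Z<.03)]; r=cv2.minAreaRect((Q[:,:2]*1000).astype(np.float32)); print('plate',r)
P=W[m&(Z>.092)]
cols=np.where(m&(Z>.092))[1]
for n,(a,b) in dict(bush=(189,199),r2=(178,184),r3=(169,176),r4=(160,167)).items():
    q=P[(cols>=a)&(cols<b)]
    R0={'bush':.020}.get(n)
    f=lambda p:np.hypot(q[:,0]-p[0],q[:,2]-p[1])-p[2]
    s=least_squares(f,[q[:,0].mean(),.09,.015],loss='soft_l1',f_scale=.002)
    g=lambda p:np.hypot(q[:,0]-p[0],q[:,2]-.09)-p[1]
    s2=least_squares(g,[q[:,0].mean(),.015],loss='soft_l1',f_scale=.002)
    print(n,len(q),s.x,s2.x,'xmean',q[:,0].min(),q[:,0].max(),'y',q[:,1].min(),q[:,1].max())
print([(c,int(round(np.nanmedian(Z[166:171,c])*1000)),round(np.nanmedian(W[166:171,c,1]),3)) for c in range(157,206)])
E
python3 fit.py
```

```text
Traceback (most recent call last):
  File "fit.py", line 13, in <module>
    ext=[np.where(Z[r0+4:r1-4,c].max()>.05)[0].size for c in range(300,400)]
         ~~~~~~~~^^^^^^^^^^^^^^^^^^^^^^^^^^
ValueError: Calling nonzero on 0d arrays is not allowed. Use np.atleast_1d(scalar).nonzero() instead. If the context of this error is of the form `arr[nonzero(cond)]`, just use `arr[cond]`.
```

```bash
sed -i "/ext=/d;/m=\[c for/d;s/,'cols',m\[0\],m\[-1\]//;s/W=np.nanmean.*/W=np.load('topavg.npy')/;s/^W\[...,2\]+=.*//" fit.py; ls topavg.npy; python3 fit.py
```

```text
topavg.npy
back [0.56091087 0.00485863 0.06206579 0.00994545] y0 -0.2802893837230941 ang 0.27837700440754476
mid [0.50271486 0.00523317 0.06003445 0.00843416] y0 -0.28192461018308523 ang 0.2998360803689935
front [0.44440812 0.00403801 0.05722728 0.00745988] y0 -0.28437261496656074 ang 0.23135940959871
[(318, 2, np.float64(-0.194)), (319, 0, np.float64(-0.197)), (320, 14, np.float64(-0.199)), (321, 21, np.float64(-0.198)), (322, 21, np.float64(-0.201)), (323, 21, np.float64(-0.203)), (324, 62, np.float64(-0.2)), (325, 65, np.float64(-0.201)), (326, 65, np.float64(-0.203)), (327, 66, np.float64(-0.205)), (328, 65, np.float64(-0.208)), (329, 66, np.float64(-0.21)), (384, 66, np.float64(-0.341)), (385, 65, np.float64(-0.344)), (386, 65, np.float64(-0.346)), (387, 65, np.float64(-0.349)), (388, 65, np.float64(-0.354)), (389, 65, np.float64(-0.357)), (390, 65, np.float64(-0.359)), (391, 66, np.float64(-0.362)), (392, 65, np.float64(-0.364)), (393, 65, np.float64(-0.37)), (394, 1, np.float64(-0.385)), (395, 1, np.float64(-0.388))]
plate ((538.1641235351562, 137.63284301757812), (73.51491546
[... 1446 characters left out ...]
183, 105, np.float64(0.128)), (184, 80, np.float64(0.129)), (185, 74, np.float64(0.127)), (186, 48, np.float64(0.128)), (187, 27, np.float64(0.128)), (188, 109, np.float64(0.116)), (189, 109, np.float64(0.114)), (190, 109, np.float64(0.112)), (191, 109, np.float64(0.109)), (192, 109, np.float64(0.107)), (193, 110, np.float64(0.105)), (194, 109, np.float64(0.103)), (195, 110, np.float64(0.101)), (196, 110, np.float64(0.098)), (197, 109, np.float64(0.096)), (198, 109, np.float64(0.094)), (199, 74, np.float64(0.095)), (200, 18, np.float64(0.098)), (201, 15, np.float64(0.096)), (202, 15, np.float64(0.094)), (203, 15, np.float64(0.091)), (204, 15, np.float64(0.089)), (205, 16, np.float64(0.086))]
```

```bash
cat >> h.py <<'E'
def plan(pos,pd):
    """shift/turn to TCP pos, tool down, tool y perpendicular to pin dir angle pd (deg from +y, ccw)"""
    s=read_state(); R0=R.from_rotvec(s['orientation']); best=None
    a=np.radians(pd); ax=np.array([np.cos(a),np.sin(a),0])
    for sg in(1,-1):
        y=sg*ax; z=np.array([0,0,-1.]); M=np.stack([np.cross(y,z),y,z],1)
        t=(R0.inv()*R.from_matrix(M)).as_rotvec()
        if best is None or np.linalg.norm(t)<np.linalg.norm(best): best=t
    sh=R0.inv().apply(np.array(pos)-s['tool_pos'])
    print('t',round(s['t'],2),'pos',s['tool_pos'].round(4),'F',s['force'].round(1),'q6',s['q'][5].round(2),'open',round(s['opening'],4))
    print('shift',sh.round(4),'turn',best.round(4))
E
python3 - <<'E'
from h import *
plan([.4443,-.309,.30],-.25)
W=np.load('topavg.npy'); 
m=(W[...,2]>.12)&(W[...,1]>-.45)&(W[...,1]<.3)&(W[...,0]>.3)&(W[...,0]<.75)
q=W[m]; print(len(q), q[np.argsort(q[:,0])][::max(1,len(q)//12)].round(3))
E
```

```text
t 0.4 pos [ 0.2647 -0.5385  0.4046] F [-0.2  0.1 -0.3] q6 -0.09 open 0.093
shift [ 0.2624 -0.1267  0.1046] turn [-2.0000e-04 -2.0000e-04 -1.1097e+00]
179 [[0.71  0.086 0.121]
 [0.714 0.084 0.141]
 [0.716 0.081 0.157]
 [0.72  0.071 0.179]
 [0.723 0.074 0.19 ]
 [0.726 0.067 0.209]
 [0.729 0.066 0.22 ]
 [0.733 0.062 0.223]
 [0.736 0.067 0.239]
 [0.739 0.062 0.254]
 [0.743 0.061 0.268]
 [0.746 0.063 0.277]
 [0.748 0.065 0.281]]
```

Emit:
carry_out(
  targets=[
    {"x": 0.2624,"y": -0.1267,"z": 0.1046,"az": -1.1097,"hand": 43},
    {"x": 0.2624,"y": -0.1267,"z": 0.1046,"az": -1.1097,"hand": 43},
    {"x": 0.2624,"y": -0.1267,"z": 0.1046,"az": -1.1097,"hand": 43},
    {"x": 0.2624,"y": -0.1267,"z": 0.1046,"az": -1.1097,"hand": 43},
    {"x": 0.2624,"y": -0.1267,"z": 0.1046,"az": -1.1097,"hand": 43},
    {"x": 0.2624,"y": -0.1267,"z": 0.1046,"az": -1.1097,"hand": 43},
    {"x": 0.2624,"y": -0.1267,"z": 0.1046,"az": -1.1097,"hand": 43},
    {"x": 0.2624,"y": -0.1267,"z": 0.1046,"az": -1.1097,"hand": 43},
  ],
)

```text
schema error: expected keys hand, x, y, z, ax, ay, az
```

```bash
python3 - <<'E'
from h import *
plan([.4443,-.309,.2245],-.25)
im,d,W=cloud('wrist'); cv2.imwrite('pics/wrist1.png',im); np.save('wrist1.npy',W)
E
```

```text
t 0.4 pos [ 0.2647 -0.5385  0.4046] F [-0.2  0.1 -0.3] q6 -0.09 open 0.093
shift [ 0.2624 -0.1267  0.1801] turn [-2.0000e-04 -2.0000e-04 -1.1097e+00]
```

View pics/wrist1.png

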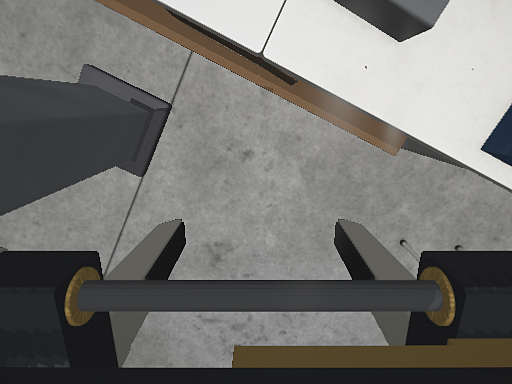

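The call was refused because every key is required, so the arm hasn't moved. The wrist picture shows only the floor, the bench corner and the open fingers.

Emit:
carry_out(
  targets=[
    {"x": 0.2624,"y": -0.1267,"z": 0.1046,"ax": 0,"ay": 0,"az": -1.1097,"hand": 43},
    {"x": 0.2624,"y": -0.1267,"z": 0.1046,"ax": 0,"ay": 0,"az": -1.1097,"hand": 43},
    {"x": 0.2624,"y": -0.1267,"z": 0.1046,"ax": 0,"ay": 0,"az": -1.1097,"hand": 43},
    {"x": 0.2624,"y": -0.1267,"z": 0.1046,"ax": 0,"ay": 0,"az": -1.1097,"hand": 43},
    {"x": 0.2624,"y": -0.1267,"z": 0.1046,"ax": 0,"ay": 0,"az": -1.1097,"hand": 43},
    {"x": 0.2624,"y": -0.1267,"z": 0.1046,"ax": 0,"ay": 0,"az": -1.1097,"hand": 43},
    {"x": 0.2624,"y": -0.1267,"z": 0.1046,"ax": 0,"ay": 0,"az": -1.1097,"hand": 43},
    {"x": 0.2624,"y": -0.1267,"z": 0.1046,"ax": 0,"ay": 0,"az": -1.1097,"hand": 43},
  ],
)

```text
t: 1.45
tool_pos: [0.4441, -0.3096, 0.3006]
orientation: [2.231, 2.211, -0.0]
force: [-0.4, -0.1, -0.6]
opening: 0.0398
gripper_force: 0.0
```

```bash
python3 - <<'E'
from h import *
plan([.4443,-.309,.2245],-.25)
im,d,W=cloud('wrist'); cv2.imwrite('pics/wrist2.png',im); np.save('wrist2.npy',W)
E
```

```text
t 1.45 pos [ 0.4441 -0.3096  0.3006] F [-0.4 -0.1 -0.6] q6 -0.69 open 0.0398
shift [0.0006 0.0001 0.0761] turn [ 0.0006  0.0006 -0.0046]
```

View pics/wrist2.png

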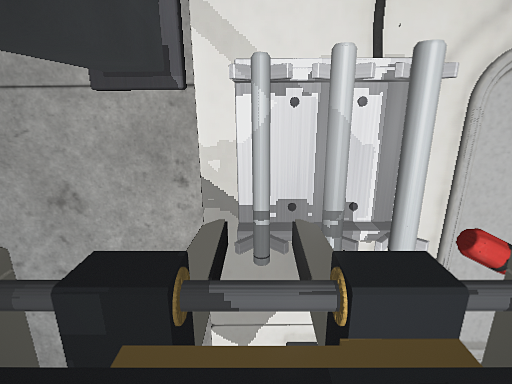

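The wrist view shows the front pin at column 261, running from row 52 to 262. It is centred between the fingers, with the mid and back pins to its right.

```bash
python3 - <<'E'
from h import *
from scipy.optimize import least_squares
W=np.load('wrist2.npy')
for n,(c0,c1) in dict(front=(245,280),mid=(325,358)).items():
    P=W[85:200,c0:c1].reshape(-1,3); P=P[P[:,2]>.048]; P0=P.mean(0)
    f=lambda p:np.hypot(P[:,0]-p[0]-p[1]*(P[:,1]-P0[1]),P[:,2]-p[2])-p[3]
    s=least_squares(f,[P0[0],0,.06,.008],loss='soft_l1',f_scale=.002)
    print(n,len(P),s.x,P0)
q=W[40:275,258:265].reshape(-1,3);q=q[(q[:,2]>.05)&(q[:,2]<.08)];print(np.percentile(q[:,1],[0,2,98,100]))
print('bench',np.nanmedian(W[100:180,205:225,2]))
E
```

```text
front 2069 [0.44536865 0.00192723 0.05819124 0.00688708] [ 0.44523025 -0.26031546  0.06367331]
mid 2649 [0.50335675 0.00055817 0.06028199 0.0083761 ] [ 0.5017683  -0.25998217  0.06672965]
[-0.36308215 -0.3590975  -0.20170763 -0.19869913]
bench 0.00020785644365650668
```

Emit:
carry_out(
  targets=[
    {"x": 0.0006,"y": 0,"z": 0.02,"ax": 0,"ay": 0,"az": -0.004,"hand": 43},
    {"x": 0.0006,"y": 0,"z": 0.045,"ax": 0,"ay": 0,"az": -0.004,"hand": 43},
    {"x": 0.0006,"y": 0,"z": 0.065,"ax": 0,"ay": 0,"az": -0.004,"hand": 43},
    {"x": 0.0006,"y": 0,"z": 0.077,"ax": 0,"ay": 0,"az": -0.004,"hand": 43},
    {"x": 0.0006,"y": 0,"z": 0.077,"ax": 0,"ay": 0,"az": -0.004,"hand": 43},
  ],
)

```text
t: 2.12
tool_pos: [0.4438, -0.3087, 0.2225]
orientation: [-2.223, -2.218, 0.0]
force: [-0.2, 0.7, -1.5]
opening: 0.04
gripper_force: 0.0
```

Emit:
carry_out(
  targets=[
    {"x": 0,"y": 0.0008,"z": 0,"ax": 0,"ay": 0,"az": 0,"hand": 43},
    {"x": 0,"y": 0.0008,"z": 0,"ax": 0,"ay": 0,"az": 0,"hand": 0},
    {"x": 0,"y": 0.0008,"z": 0,"ax": 0,"ay": 0,"az": 0,"hand": 0},
    {"x": 0,"y": 0.0008,"z": 0,"ax": 0,"ay": 0,"az": 0,"hand": 0},
    {"x": 0,"y": 0.0008,"z": 0,"ax": 0,"ay": 0,"az": 0,"hand": 0},
    {"x": 0,"y": 0.0008,"z": 0,"ax": 0,"ay": 0,"az": 0,"hand": 0},
  ],
  newtons=40,
)

```text
t: 2.88
tool_pos: [0.4453, -0.3085, 0.2234]
orientation: [2.221, 2.221, 0.0]
force: [1.2, 0.0, 1.6]
opening: 0.0129
gripper_force: 40.0
```

Emit:
carry_out(
  targets=[
    {"x": 0,"y": 0,"z": -0.015,"ax": 0,"ay": 0,"az": 0,"hand": 0},
    {"x": 0,"y": 0,"z": -0.035,"ax": 0,"ay": 0,"az": 0,"hand": 0},
    {"x": 0,"y": 0,"z": -0.06,"ax": 0,"ay": 0,"az": 0,"hand": 0},
    {"x": 0,"y": 0,"z": -0.08,"ax": 0,"ay": 0,"az": 0,"hand": 0},
    {"x": 0,"y": 0,"z": -0.08,"ax": 0,"ay": 0,"az": 0,"hand": 0},
    {"x": 0,"y": 0,"z": -0.08,"ax": 0,"ay": 0,"az": 0,"hand": 0},
  ],
)

```text
t: 3.62
tool_pos: [0.4448, -0.3083, 0.3026]
orientation: [-2.221, -2.221, 0.0]
force: [-0.1, 0.5, -0.9]
opening: 0.013
gripper_force: 40.0
```

```bash
python3 - <<'E'
from h import *
for i in range(3):
    s=read_state(); print(s['tool_pos'].round(5),s['orientation'].round(4),s['force'].round(1),s['opening'])
    W=cloud('wrist')[2] if i<2 else None
    if i==1: np.save('wrist3.npy',W)
cv2.imwrite('pics/wrist3.png',cloud('wrist')[0])
from scipy.optimize import least_squares
W=np.load('wrist3.npy')
# pin now higher: fit direction incl. pitch
m=np.zeros(W.shape[:2],bool); m[30:230,235:290]=1
P=W[m]; P=P[(P[:,2]>.115)&(P[:,2]<.16)&(abs(P[:,0]-.445)<.015)&(P[:,1]>-.29)]; P0=P.mean(0)
f=lambda p:np.hypot(P[:,0]-p[0]-p[1]*(P[:,1]-P0[1]),P[:,2]-p[2]-p[3]*(P[:,1]-P0[1]))-.007
s=least_squares(f,[P0[0],0,P0[2]-.005,0],loss='soft_l1',f_scale=.002); print(len(P),P0,s.x, P[:,1].min(),P[:,1].max())
print('nose y',np.percentile(P[:,1],[99,99.8]))
E
```

```text
[ 0.44481 -0.30825  0.30258] [-2.2212e+00 -2.2205e+00  2.0000e-04] [-0.1  0.5 -0.9] 0.012981859105235548
[ 0.44469 -0.30815  0.30211] [-2.2206e+00 -2.2199e+00  3.0000e-04] [-0.9 -0.7 -1.3] 0.012803744396978132
[ 0.44466 -0.30811  0.30189] [-2.2203e+00 -2.2196e+00  4.0000e-04] [-0.   0.3 -1.1] 0.012555205483591007
5449 [ 0.44442571 -0.24113337  0.14197716] [ 0.44442085  0.00171811  0.13638413 -0.00442534] -0.2899912783523881 -0.19941918004660739
nose y [-0.20098398 -0.2002694 ]
```

```bash
python3 - <<'E'
from h import *
plan([.5441,-.043,.302],1.75)
E
```

```text
t 3.77 pos [ 0.4447 -0.3081  0.3019] F [-0.6  0.2 -0.9] q6 -0.7 open 0.0127
shift [2.652e-01 9.930e-02 1.000e-04] turn [-0.0017 -0.0014 -0.0308]
```

Emit:
carry_out(
  targets=[
    {"x": 0.03,"y": 0.011,"z": 0,"ax": 0,"ay": 0,"az": -0.005,"hand": 0},
    {"x": 0.075,"y": 0.028,"z": 0,"ax": 0,"ay": 0,"az": -0.01,"hand": 0},
    {"x": 0.12,"y": 0.045,"z": 0,"ax": 0,"ay": 0,"az": -0.015,"hand": 0},
    {"x": 0.165,"y": 0.062,"z": 0,"ax": 0,"ay": 0,"az": -0.02,"hand": 0},
    {"x": 0.21,"y": 0.079,"z": 0,"ax": 0,"ay": 0,"az": -0.025,"hand": 0},
    {"x": 0.245,"y": 0.092,"z": 0,"ax": 0,"ay": 0,"az": -0.0308,"hand": 0},
    {"x": 0.265,"y": 0.0993,"z": 0,"ax": 0,"ay": 0,"az": -0.0308,"hand": 0},
    {"x": 0.265,"y": 0.0993,"z": 0,"ax": 0,"ay": 0,"az": -0.0308,"hand": 0},
  ],
)

```text
t: 4.78
tool_pos: [0.5445, -0.0421, 0.3022]
orientation: [-2.184, -2.257, 0.001]
force: [1.3, -0.4, -1.0]
opening: 0.0129
gripper_force: 40.0
```

```bash
python3 - <<'E'
from h import *
from scipy.optimize import least_squares
read_camera('top')
plan([.5441,-.043,.2557],1.75)
im,d,W=cloud('wrist'); cv2.imwrite('pics/wrist4.png',im); np.save('wrist4.npy',W)
W=np.nanmean([W,cloud('wrist')[2]],0); np.save('wrist4.npy',W)
print(read_state()['tool_pos'].round(4))
E
```

```text
t 4.83 pos [ 0.5443 -0.043   0.3023] F [-0.2  0.5 -1.8] q6 -0.2 open 0.013
shift [ 0.     -0.0001  0.0466] turn [-0.0015  0.      0.0015]
[ 0.5441 -0.0441  0.3026]<stdin>:6: RuntimeWarning: Mean of empty slice
```

View pics/wrist4.png

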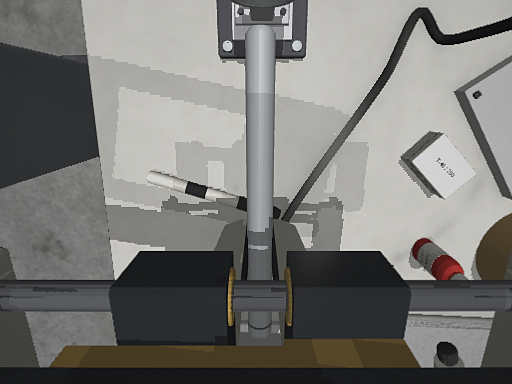

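The gripped pin points at the gauge. Its nose is at (260,30), and the near plate bolts are at (228,46) and (298,46).

```bash
python3 - <<'E'
from h import *
from scipy.optimize import least_squares
W=np.load('wrist4.npy')
P=W[30:225,238:285].reshape(-1,3); P=P[(P[:,2]>.125)&(P[:,2]<.155)&(abs(P[:,0]-.543)<.02)]; P0=P.mean(0)
f=lambda p:np.hypot(P[:,0]-p[0]-p[1]*(P[:,1]-P0[1]),P[:,2]-p[2]-p[3]*(P[:,1]-P0[1]))-.007
s=least_squares(f,[P0[0],0,P0[2]-.005,0],loss='soft_l1',f_scale=.002).x; print(len(P),P0.round(4),s,'nose y',np.percentile(P[:,1],99.7))
print('bolts',W[44:49,226:231].reshape(-1,3).mean(0),W[44:49,296:301].reshape(-1,3).mean(0))
mid=(W[44:49,226:231].reshape(-1,3).mean(0)+W[44:49,296:301].reshape(-1,3).mean(0))/2
print('mid',mid,'pin x there',s[0]+s[1]*(mid[1]-P0[1]))
e=[(c,np.where((W[40:70,c,2]>.006))[0].max()+40) for c in (224,230,236,296,302)]; print(e)
# wrist fits in the middle of plate edge
for r in (42,50): 
    row=W[r,200:330]; k=np.where((row[:,2]>.006)&(row[:,2]<.03))[0]; print(r,row[k[0]],row[k[-1]],(row[k[0]]+row[k[-1]])/2)
E
```

```text
5537 [0.5418 0.0228 0.1422] [ 0.54179085 -0.0301426   0.13657961 -0.00576228] nose y 0.06421802314680175
bolts [0.51330522 0.07877146 0.01615443] [0.57174505 0.08064063 0.0162254 ]
mid [0.54252514 0.07970604 0.01618992] pin x there 0.5400761274360215
[(224, np.int64(57)), (230, np.int64(57)), (236, np.int64(57)), (296, np.int64(57)), (302, np.int64(57))]
42 [0.50425948 0.08248682 0.01099071] [0.5780642  0.08486536 0.01096292] [0.54116184 0.08367609 0.01097681]
50 [0.50388009 0.07691095 0.00874436] [0.57843479 0.0785283  0.0116833 ] [0.54115744 0.07771962 0.01021383]
```

Emit:
carry_out(
  targets=[
    {"x": 0,"y": 0.0008,"z": 0.015,"ax": 0,"ay": 0,"az": 0,"hand": 0},
    {"x": 0,"y": 0.0008,"z": 0.035,"ax": 0,"ay": 0,"az": 0,"hand": 0},
    {"x": 0,"y": 0.0008,"z": 0.0464,"ax": 0,"ay": 0,"az": 0,"hand": 0},
    {"x": 0,"y": 0.0008,"z": 0.0464,"ax": 0,"ay": 0,"az": 0,"hand": 0},
    {"x": 0,"y": 0.0008,"z": 0.0464,"ax": 0,"ay": 0,"az": 0,"hand": 0},
    {"x": 0,"y": 0.0008,"z": 0.0464,"ax": 0,"ay": 0,"az": 0,"hand": 0},
  ],
)

```text
t: 5.68
tool_pos: [0.5457, -0.0435, 0.2576]
orientation: [2.187, 2.254, 0.001]
force: [0.1, -0.3, -1.1]
opening: 0.0132
gripper_force: 40.0
```

```bash
python3 - <<'E'
from h import *
print(read_state()['force'],read_state()['orientation'])
im,d,W=cloud('top')
W[...,2]+=.0007
P=W[160:180,195:240].reshape(-1,3); P=P[(P[:,2]>.085)&(P[:,2]<.105)&(P[:,1]<.085)]
print(len(P),P[:,1].min(),P[:,1].max(),np.nanmean(P,0),np.percentile(P[:,2],90))
for y in (.02,.035,.05,.06):
    q=P[abs(P[:,1]-y)<.007]; print(y,len(q),q[:,0].mean() if len(q) else 0,(q[:,0].max()+q[:,0].min())/2 if len(q) else 0)
E
```

```text
[ 0.05015092 -0.28909725 -1.05826645] [2.18652745e+00 2.25411149e+00 1.35432233e-03]
29 0.016034476604919856 0.0660637366570774 [0.54093102 0.05792462 0.09674306] 0.0996826491809664
0.02 2 0.5367129868302511 0.5367129868302511
0.035 0 0 0
0.05 5 0.5422167106544371 0.5421456993921279
0.06 27 0.5412434711002857 0.5412800059033994
```

```bash
python3 - <<'E'
from h import *
Ts=[];Zs=[]
for i in range(5):
    W=cloud('top')[2]; Ts.append(read_state()['tool_pos']); Zs.append(W)
print(np.round(Ts,4), np.mean(Ts,0))
W=np.nanmean(Zs,0); b=-np.nanmedian(W[195:230,210:250,2]); W[...,2]+=b
P=W[160:180,195:240].reshape(-1,3); P=P[(P[:,2]>.085)&(P[:,2]<.105)&(P[:,1]<.085)&(P[:,1]>.04)]
from scipy.optimize import least_squares
for r in (.007,):
    print(b,len(P),least_squares(lambda p:np.hypot(P[:,0]-p[0],P[:,2]-p[1])-r,[.541,.09]).x)
E
```

```text
[[ 0.5456 -0.0435  0.2574]
 [ 0.5455 -0.0435  0.2573]
 [ 0.5454 -0.0434  0.2572]
 [ 0.5454 -0.0434  0.2571]
 [ 0.5453 -0.0434  0.257 ]] [ 0.54544334 -0.04342823  0.25720413]
-0.00022748134819958744 28 [0.54208909 0.08984507]
```

Emit:
carry_out(
  targets=[
    {"x": 0.01,"y": -0.0004,"z": 0,"ax": 0,"ay": 0,"az": 0,"hand": 0},
    {"x": 0.02,"y": -0.0004,"z": 0,"ax": 0,"ay": 0,"az": 0,"hand": 0},
    {"x": 0.027,"y": -0.0004,"z": 0,"ax": 0,"ay": 0,"az": 0,"hand": 0},
    {"x": 0.032,"y": -0.0004,"z": 0,"ax": 0,"ay": 0,"az": 0,"hand": 0},
    {"x": 0.037,"y": -0.0004,"z": 0,"ax": 0,"ay": 0,"az": 0,"hand": 0},
    {"x": 0.042,"y": -0.0004,"z": 0,"ax": 0,"ay": 0,"az": 0,"hand": 0},
    {"x": 0.047,"y": -0.0004,"z": 0,"ax": 0,"ay": 0,"az": 0,"hand": 0},
    {"x": 0.05,"y": -0.0004,"z": 0,"ax": 0,"ay": 0,"az": 0,"hand": 0},
  ],
)

```text
t: 6.98
tool_pos: [0.5433, 0.0068, 0.2567]
orientation: [2.187, 2.255, 0.0]
force: [0.7, -0.0, -0.8]
opening: 0.0131
gripper_force: 40.0
```

Emit:
carry_out(
  targets=[
    {"x": 0.004,"y": 0,"z": 0,"ax": 0,"ay": 0,"az": 0,"hand": 0},
    {"x": 0.008,"y": 0,"z": 0,"ax": 0,"ay": 0,"az": 0,"hand": 0},
    {"x": 0.012,"y": 0,"z": 0,"ax": 0,"ay": 0,"az": 0,"hand": 0},
    {"x": 0.015,"y": 0,"z": 0,"ax": 0,"ay": 0,"az": 0,"hand": 0},
    {"x": 0.018,"y": 0,"z": 0,"ax": 0,"ay": 0,"az": 0,"hand": 0},
    {"x": 0.021,"y": 0,"z": 0,"ax": 0,"ay": 0,"az": 0,"hand": 0},
    {"x": 0.024,"y": 0,"z": 0,"ax": 0,"ay": 0,"az": 0,"hand": 0},
  ],
)

```text
t: 7.85
tool_pos: [0.5426, 0.0307, 0.2567]
orientation: [-2.187, -2.255, -0.0]
force: [-0.0, -0.8, -1.6]
opening: 0.0129
gripper_force: 40.0
```

Emit:
carry_out(
  targets=[
    {"x": 0.004,"y": 0,"z": 0,"ax": 0,"ay": 0,"az": 0,"hand": 0},
    {"x": 0.007,"y": 0,"z": 0,"ax": 0,"ay": 0,"az": 0,"hand": 0},
    {"x": 0.009,"y": 0,"z": 0,"ax": 0,"ay": 0,"az": 0,"hand": 0},
    {"x": 0.011,"y": 0,"z": 0,"ax": 0,"ay": 0,"az": 0,"hand": 0},
    {"x": 0.013,"y": 0,"z": 0,"ax": 0,"ay": 0,"az": 0,"hand": 0},
    {"x": 0.015,"y": 0,"z": 0,"ax": 0,"ay": 0,"az": 0,"hand": 0},
  ],
)

```text
t: 8.6
tool_pos: [0.5421, 0.0455, 0.2567]
orientation: [2.187, 2.255, -0.001]
force: [-0.5, -1.1, -0.8]
opening: 0.0131
gripper_force: 40.0
```

Emit:
carry_out(
  targets=[
    {"x": 0.002,"y": 0,"z": 0,"ax": 0,"ay": 0,"az": 0,"hand": 0},
    {"x": 0.004,"y": 0,"z": 0,"ax": 0,"ay": 0,"az": 0,"hand": 0},
    {"x": 0.006,"y": 0,"z": 0,"ax": 0,"ay": 0,"az": 0,"hand": 0},
    {"x": 0.008,"y": 0,"z": 0,"ax": 0,"ay": 0,"az": 0,"hand": 0},
    {"x": 0.01,"y": 0,"z": 0,"ax": 0,"ay": 0,"az": 0,"hand": 0},
    {"x": 0.012,"y": 0,"z": 0,"ax": 0,"ay": 0,"az": 0,"hand": 0},
  ],
)

```text
t: 9.35
tool_pos: [0.5418, 0.0577, 0.2567]
orientation: [2.187, 2.255, 0.0]
force: [-0.4, -1.1, -0.8]
opening: 0.0127
gripper_force: 40.0
```

Emit:
carry_out(
  targets=[
    {"x": 0.0015,"y": 0,"z": 0,"ax": 0,"ay": 0,"az": 0,"hand": 0},
    {"x": 0.003,"y": 0,"z": 0,"ax": 0,"ay": 0,"az": 0,"hand": 0},
    {"x": 0.004,"y": 0,"z": 0,"ax": 0,"ay": 0,"az": 0,"hand": 0},
    {"x": 0.005,"y": 0,"z": 0,"ax": 0,"ay": 0,"az": 0,"hand": 0},
    {"x": 0.006,"y": 0,"z": 0,"ax": 0,"ay": 0,"az": 0,"hand": 0},
    {"x": 0.007,"y": 0,"z": 0,"ax": 0,"ay": 0,"az": 0,"hand": 0},
  ],
)

```text
t: 10.1
tool_pos: [0.5416, 0.0645, 0.2568]
orientation: [2.187, 2.255, 0.0]
force: [0.5, -2.6, -1.0]
opening: 0.0126
gripper_force: 40.0
```

Emit:
carry_out(
  targets=[
    {"x": 0.0005,"y": 0,"z": 0,"ax": 0,"ay": 0,"az": 0,"hand": 0},
    {"x": 0.001,"y": 0,"z": 0,"ax": 0,"ay": 0,"az": 0,"hand": 0},
    {"x": 0.001,"y": 0,"z": 0,"ax": 0,"ay": 0,"az": 0,"hand": 0},
  ],
)

```text
t: 10.48
tool_pos: [0.5415, 0.0655, 0.2567]
orientation: [2.187, 2.255, 0.0]
force: [0.9, -3.0, -1.3]
opening: 0.0129
gripper_force: 40.0
```

Emit:
carry_out(
  targets=[
    {"x": 0.0005,"y": 0,"z": 0,"ax": 0,"ay": 0,"az": 0,"hand": 0},
    {"x": 0.001,"y": 0,"z": 0,"ax": 0,"ay": 0,"az": 0,"hand": 0},
    {"x": 0.001,"y": 0,"z": 0,"ax": 0,"ay": 0,"az": 0,"hand": 0},
  ],
)

```text
t: 10.85
tool_pos: [0.5415, 0.0661, 0.2567]
orientation: [2.187, 2.254, -0.001]
force: [0.3, -4.8, -1.1]
opening: 0.013
gripper_force: 40.0
```

Emit:
carry_out(
  targets=[
    {"x": 0.0003,"y": 0,"z": 0,"ax": 0,"ay": 0,"az": 0,"hand": 0},
    {"x": 0.0006,"y": 0,"z": 0,"ax": 0,"ay": 0,"az": 0,"hand": 0},
    {"x": 0.0006,"y": 0,"z": 0,"ax": 0,"ay": 0,"az": 0,"hand": 0},
  ],
)

```text
t: 11.22
tool_pos: [0.5415, 0.0664, 0.2567]
orientation: [2.187, 2.254, -0.002]
force: [0.5, -7.9, -2.0]
opening: 0.0128
gripper_force: 40.0
```

```bash
python3 - <<'E'
from h import *
from scipy.optimize import least_squares
Fs=[];Zs=[]
for i in range(4):
    im,_,W=cloud('top'); Zs.append(W); Fs.append(read_state()['force'])
print(np.round(Fs,1))
cv2.imwrite('pics/t5.png',cv2.resize(im[145:200,145:245],None,fx=8,fy=8,interpolation=cv2.INTER_CUBIC))
W=np.nanmean(Zs,0); W[...,2]-=np.nanmedian(W[195:230,210:250,2])
Z=W[...,2]; m=Z>.088; m[:155]=0;m[182:]=0
for n,(a,b,r) in dict(bush=(189,199,.02),r2=(178,184,.0165),r3=(169,176,.0147),r4=(161,166,.0132),gap12=(185,188,.007),gap23=(175,178,.007),gap34=(166,169,.007)).items():
    q=W[:,a:b][m[:,a:b]]
    if len(q)<4: print(n,len(q)); continue
    s=least_squares(lambda p:np.hypot(q[:,0]-p[0],q[:,2]-.09)-p[1],[q[:,0].mean(),r],loss='soft_l1',f_scale=.002).x
    print(n,len(q),s.round(4),'y',q[:,1].min().round(4),q[:,1].max().round(4))
E
```

```text
[[ 0.2 -8.5 -0.7]
 [ 0.3 -6.7 -0.2]
 [ 0.4 -7.4 -1. ]
 [ 0.1 -7.2 -0.6]]
bush 243 [1.4108 0.9237] y 0.0565 0.0879
r2 132 [0.7435 0.3098] y 0.0781 0.0893
r3 154 [0.7455 0.3117] y 0.0894 0.1029
r4 135 [0.7627 0.3247] y 0.104 0.1124
gap12 66 [0.7449 0.3107] y 0.0723 0.0787
gap23 66 [0.7434 0.3099] y 0.0866 0.094
gap34 76 [0.8674 0.412 ] y 0.0996 0.1118
```

View pics/t5.png

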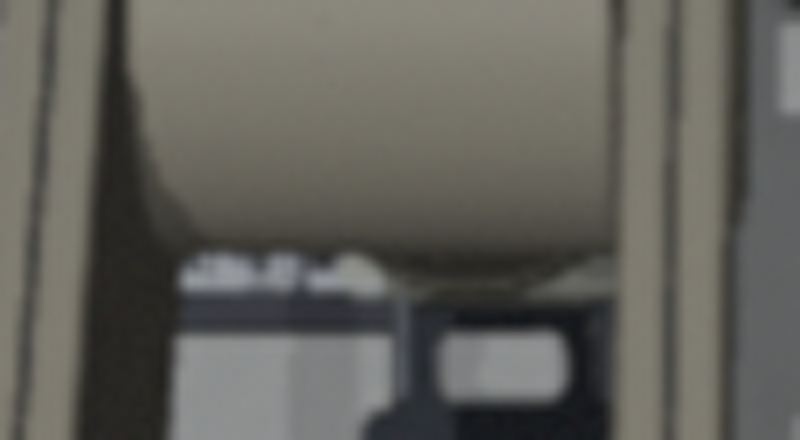

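The arm hides the gauge in the top view, so I'll measure with the wrist camera instead.

```bash
python3 - <<'E'
from h import *
from scipy.optimize import least_squares
Zs=[]
for i in range(3):
    im,_,W=cloud('wrist'); Zs.append(W)
print(read_state()['tool_pos'],read_state()['force'])
cv2.imwrite('pics/w6.png',im[:280])
W=np.nanmean(Zs,0); np.save('w6.npy',W)
Z=W[...,2]
P=W[(Z>.085)&(Z<.115)&(W[...,1]>.06)&(W[...,1]<.2)&(abs(W[...,0]-.54)<.03)]
h=np.arange(.075,.19,.003)
for a in h:
    q=P[(P[:,1]>=a)&(P[:,1]<a+.003)]
    if len(q)>8: print(a.round(3),len(q),(np.percentile(q[:,2],90)*1000).round(1),least_squares(lambda p:np.hypot(q[:,0]-p[0],q[:,2]-.09)-p[1],[.54,.015],loss='soft_l1',f_scale=.002).x.round(4))
E
```

```text
[0.54153867 0.0663583  0.25671095] [ 1.25454774 -7.35328973 -1.13667058]
0.075 781 109.9 [0.5476 0.0135]
0.078 135 98.3 [0.5409 0.008 ]
0.081 141 98.1 [0.5409 0.0079]
0.084 139 98.3 [0.5408 0.0079]
0.087 41 98.2 [0.5408 0.008 ]
0.09 19 109.0 [0.541 0.02 ]
0.093 417 110.1 [0.5409 0.0201]
0.096 461 110.1 [0.5408 0.0201]
0.099 465 110.1 [0.5407 0.0201]
0.102 469 110.1 [0.5406 0.0201]
0.105 477 110.1 [0.5405 0.0201]
0.108 499 110.1 [0.5404 0.0202]
0.111 498 110.1 [0.5403 0.0201]
0.114 747 109.9 [0.5417 0.0193]
0.117 445 106.9 [0.5461 0.0118]
0.12 174 97.8 [0.5397 0.0076]
0.123 169 97.7 [0.5397 0.0075]
0.126 280 106.6 [0.5399 0.0166]
0.129 457 106.7 [0.5398 0.0166]
0.132 460 106.7 [0.5397 0.0166]
0.135 470 106.6 [0.5396 0.0166]
0.138 346 106.6 [0.5421 0.0138]
0.141 196 97.5 [0.5391 0.0074]
0.144 226 97.8 [0.5378 0.0078]
0.147 457 105.2 [0.5377 0.015 ]
0.15 477 105.2 [0.5377 0.0151]
0.153 469 105.1 [0.5377 0.0151]
0.156 473 105.1 [0.5376 0.0151]
0.159 156 100.9 [0.5396 0.0077]
0.162 219 97.2 [0.5385 0.0071]
0.165 515 102.9 [0.5379 0.0106]
0.168 480 103.7 [0.5383 0.0136]
0.171 466 103.7 [0.5383 0.0136]
0.174 485 103.7 [0.5382 0.0136]
0.177 349 103.6 [0.5382 0.0136]
```

View pics/w6.png

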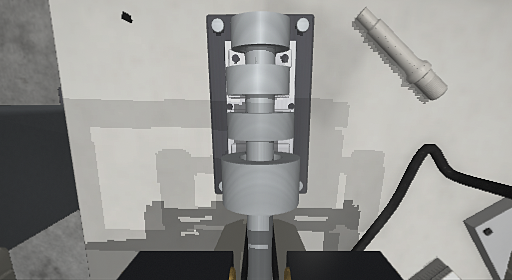

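The pin runs through rings 1–3 and sits on ring 4's axis, with its nose about 8 mm past that ring's mouth, so this is the stop. I'll hold the push at about 8 N.

Emit:
carry_out(
  targets=[
    {"x": 0.0002,"y": 0,"z": 0,"ax": 0,"ay": 0,"az": 0,"hand": 0},
    {"x": 0.0002,"y": 0,"z": 0,"ax": 0,"ay": 0,"az": 0,"hand": 0},
    {"x": 0.0002,"y": 0,"z": 0,"ax": 0,"ay": 0,"az": 0,"hand": 0},
    {"x": 0.0002,"y": 0,"z": 0,"ax": 0,"ay": 0,"az": 0,"hand": 0},
    {"x": 0.0002,"y": 0,"z": 0,"ax": 0,"ay": 0,"az": 0,"hand": 0},
    {"x": 0.0002,"y": 0,"z": 0,"ax": 0,"ay": 0,"az": 0,"hand": 0},
    {"x": 0.0002,"y": 0,"z": 0,"ax": 0,"ay": 0,"az": 0,"hand": 0},
  ],
)

```text
t: 12.45
tool_pos: [0.5415, 0.0664, 0.2567]
orientation: [2.187, 2.254, -0.002]
force: [-0.3, -9.1, -1.1]
opening: 0.0129
gripper_force: 40.0
```

Emit:
carry_out(
  targets=[
    {"x": -0.0005,"y": 0,"z": 0,"ax": 0,"ay": 0,"az": 0,"hand": 0},
    {"x": -0.0008,"y": 0,"z": 0,"ax": 0,"ay": 0,"az": 0,"hand": 0},
    {"x": -0.0008,"y": 0,"z": 0,"ax": 0,"ay": 0,"az": 0,"hand": 18},
    {"x": -0.0008,"y": 0,"z": 0,"ax": 0,"ay": 0,"az": 0,"hand": 25},
    {"x": -0.0008,"y": 0,"z": 0,"ax": 0,"ay": 0,"az": 0,"hand": 40},
    {"x": -0.0008,"y": 0,"z": 0,"ax": 0,"ay": 0,"az": 0,"hand": 50},
    {"x": -0.0008,"y": 0,"z": 0,"ax": 0,"ay": 0,"az": 0,"hand": 50},
    {"x": -0.0008,"y": 0,"z": 0,"ax": 0,"ay": 0,"az": 0,"hand": 50},
  ],
)

```text
t: 13.45
tool_pos: [0.5415, 0.0665, 0.2567]
orientation: [-2.187, -2.255, -0.0]
force: [0.2, -0.2, 1.0]
opening: 0.0459
gripper_force: 0.0
```

```bash
cat > chk.py <<'E'
from h import *
from scipy.optimize import least_squares
W=np.nanmean([cloud('wrist')[2] for i in range(3)],0); Z=W[...,2]
print(read_state()['tool_pos'],read_state()['force'])
for a in (.078,.082,.086,.12,.123,.141,.161,.162,.17,.175):
    q=W[(Z>.07)&(Z<.115)&(abs(W[...,1]-a)<.0015)&(abs(W[...,0]-.54)<.02)]
    if len(q)>8: print(a,len(q),'top',(np.percentile(q[:,2],90)*1000).round(1),'x',q[q[:,2]>np.percentile(q[:,2],70),0].mean().round(4))
E
python3 chk.py
```

```text
[0.54151374 0.06647893 0.25675087] [-0.20155505 -0.25911994  0.43093764]
0.078 121 top 91.2 x 0.541
0.082 119 top 91.6 x 0.541
0.086 42 top 91.8 x 0.5408
0.12 162 top 94.2 x 0.5397
0.123 165 top 94.4 x 0.5395
0.141 194 top 95.8 x 0.5409
0.161 165 top 97.1 x 0.5384
0.162 217 top 97.1 x 0.5383
0.17 472 top 103.7 x 0.5383
0.175 483 top 103.7 x 0.5382
```

The pin settled at about a 4° tilt with its nose still in ring 4. Now I'll retreat straight up.

Emit:
carry_out(
  targets=[
    {"x": 0,"y": 0,"z": -0.01,"ax": 0,"ay": 0,"az": 0,"hand": 50},
    {"x": 0,"y": 0,"z": -0.03,"ax": 0,"ay": 0,"az": 0,"hand": 50},
    {"x": 0,"y": 0,"z": -0.06,"ax": 0,"ay": 0,"az": 0,"hand": 50},
    {"x": 0,"y": 0,"z": -0.09,"ax": 0,"ay": 0,"az": 0,"hand": 50},
    {"x": 0,"y": 0,"z": -0.12,"ax": 0,"ay": 0,"az": 0,"hand": 50},
    {"x": 0,"y": 0,"z": -0.15,"ax": 0,"ay": 0,"az": 0,"hand": 50},
    {"x": 0,"y": 0,"z": -0.15,"ax": 0,"ay": 0,"az": 0,"hand": 50},
    {"x": 0,"y": 0,"z": -0.15,"ax": 0,"ay": 0,"az": 0,"hand": 50},
  ],
)

```text
t: 14.6
tool_pos: [0.5413, 0.0665, 0.4063]
orientation: [-2.187, -2.255, 0.0]
force: [-0.1, 0.8, -0.3]
opening: 0.0468
gripper_force: 0.0
```

```bash
python3 chk.py; python3 - <<'E'
from h import *
im,_,W=cloud('wrist'); cv2.imwrite('pics/w7.png',im)
q=W[(W[...,2]>.07)&(W[...,2]<.115)&(abs(W[...,0]-.543)<.012)&(W[...,1]<.09)&(W[...,1]>-.05)]
print(len(q),'tail y',np.percentile(q[:,1],[0.3,1,3]))
im,_,W=cloud('top')
for r0,r1 in((159,172),(184,196),(209,221)):
    P=W[r0:r1,337:384].reshape(-1,3);P=P[P[:,2]>.045]; print(len(P),np.nanmean(P,0) if len(P) else '')
E
```

```text
[0.54113464 0.06648743 0.40519573] [ 0.63409918 -0.37037979 -0.31563803]
0.078 37 top 91.3 x 0.5407
0.082 32 top 91.6 x 0.54
0.086 36 top 92.0 x 0.5402
0.12 39 top 94.0 x 0.5391
0.123 39 top 94.5 x 0.5392
0.141 42 top 95.8 x 0.5393
0.161 43 top 97.2 x 0.5383
0.162 48 top 97.3 x 0.5376
0.17 90 top 103.8 x 0.5385
0.175 92 top 103.5 x 0.5376
874 tail y [0.01104367 0.01171482 0.01366119]
389 [ 0.56007418 -0.2802178   0.06935725]
338 [ 0.5024271  -0.28195566  0.06587028]
9 [ 0.44314211 -0.34147453  0.05300259]
```

View pics/w7.png

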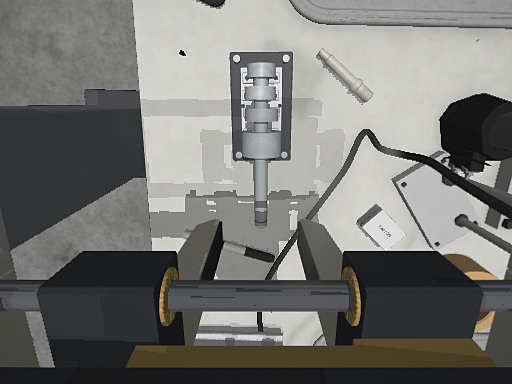

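The pin lies in the gauge with its tail at (261,222), and the hand is clear. Tail y is 0.0105, which puts the nose at about 0.175, so it is seated in ring 4. The other two pins haven't moved.

```bash
python3 -c "
from plant import robot; print(robot.close_job())"
```

```text
the job is handed in; nothing more can be done
None
```

The front pin (about 14 mm thick) went through rings 1–3, was pressed against ring 4 at about 8–9 N for about a second, then released and left lying in the gauge at a slight tilt; the other two pins are still in their grooves, and the job is handed in.

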